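# Find the clamp mouth that fits the feeler gauge

## Task

Draw the feeler gauge out of its rack by the blade, lay it flat on the bench and let go, so that you can take it again by its handle. Use it to feel which mouth of the strip clamp is set for it, sliding the blade straight in: one mouth is blocked, one is slack, and in one the blade goes in with a firm, steady drag. Leave the gauge fully home in the mouth that drags, let go of it, and do not knock the other tools on the bench about.

Things in the scene. Friction and masses are not known exactly. Their poses are not given: they have to be found in the camera images.
- gauge_handle (a point): Centre of the orange handle (90 long, 26 wide, 32 mm high) of the loose feeler gauge, 0.15 kg, 170 mm over all. +x runs from handle to blade, z up. The handle's front end, the shoulder (brass band), is 45 mm ahead of this point. The gauge balances about at the shoulder. It starts level in the rack; on the bench this point is 16 mm up.
- gauge_blade (a point): Point on the steel blade's centre line, 45 mm ahead of the shoulder, 90 mm ahead of gauge_handle; same axes. The blade is 80 mm long from the shoulder, 24 mm wide, 6 mm thick (its last 8 mm is 18 mm wide, 3 mm thick), at half the handle's height.
- rack: Roofed pale-wood rack, fixed: 104 deep, 62 wide, 56 mm high, closed at the back. Origin: on the bench under its mouth; +x points out of the mouth, the way to draw the gauge. Bay 36 wide, 38 mm high, floor 10 mm above the bench. At first the whole handle is inside and only the blade sticks out, its centre line 26 mm above the bench; draw it 100 mm or more to clear.
- clamp: Grey strip clamp with steel roof, fixed: 270 wide (y), 112 high, 96 mm deep; three brass knobs (do not turn) reach 124 mm. Origin: on the bench under the middle of the front face, which faces the robot; +x points into the mouths. A 30 mm high step stands out 22 mm in front. Three mouths 85 mm apart, orange marks; each 36 wide, 14 high, 90 mm deep, flat floor 60 mm above the bench.
- mouth_left (a point): Centre of the clamp's left mouth (robot's view), in the plane of the front face, 67 mm above the bench; +x straight into the mouth, z up. Gauge fully home: shoulder at this face, gauge_handle 45 mm in front of it. Behind each mouth is an unseen jaw, the order changes each time: one shut, one slack, one sprung.
- mouth_middle (a point): The same for the middle mouth. Shut jaw: the blade stops dead about 22 mm in. Slack jaw: it slides home with under 2 N. Nothing needs a push over 25 N.
- mouth_right (a point): The same for the right mouth. Sprung jaw (the right fit): has a sloping lead-in 12 to 44 mm deep, takes 8 to 25 N to push through it, then 5 to 20 N of steady drag while moving all the way home (less once stopped); it keeps the blade pressed to the floor when let go.
- brush_mid (a point): Oval-ish hand brush, pale wooden back 130 x 50 mm, dark bristles down, 38 mm high; point at its centre. Loose.
- file_mid (a point): Flat hand file, 200 mm long with a dark wooden handle 22 mm wide, lying flat; point at its centre. Loose.
- pliers_mid (a point): Pliers with red grips, 165 mm long, lying flat; point near the middle. Loose.
- block_mid (a point): Bare steel doming block, a 60 mm cube with dark round hollows; point at its centre. Loose, heavy.
- tin_mid (a point): Round closed aluminium tin, 72 mm across, 55 mm high; point at its centre. Loose.

How it is judged:
By the outcome, as a careful person would: the job done as asked, in the order asked, and still so for the second after the job is handed in, with the robot touching nothing.
It also fails if it takes over 67 s, if anything falls off the work surface, if the arm or the gripper's body presses on something with over 40 N, if the wrist force passes 120 N, or if a joint passes its speed limit or range.

## Robot

A 6-joint arm with a two-finger parallel gripper is mounted at the origin on the work surface. World frame = base frame: x ahead of the robot, y to its left, z up, the work surface at z = 0. Lengths are in m, angles in rad, forces in N, time in s.
With the tool pointing down it reaches from about 0.225 to 0.875 m from the base axis. Payload 3.4 kg.
Tool frame: the origin (TCP) lies on the centre line of the jaws, within the pads' length; the fingertips stand 19 mm ahead of it and the grasp point (between the pads) is the TCP; z points along the fingers, y is the direction in which the jaws open and shut (so a half turn about z gives the same grasp; the last joint's range is limited). The gripper opens to 85 mm and grips with 20 to 120 N. Pads are 22 mm wide; open, the fingers measure 114 mm over their backs; the gripper's body (76 mm by 85 mm) begins 54 mm behind the grasp point. The pads swing forward as they close: fully open they stand 13 mm farther back than shut.
Start: joints at [-1.447, 0.276, 1.505, -0, 1.361, -0.121], TCP at [0.139, -0.558, 0.25] pointing down, gripper open.
Joint ranges: [-2.89, 2.89], [-0.75, 2.08], [0.22, 2.7], [-1.18, 4.32], [0.11, 2.71], [-2.7, 2.7]. Speed limits (rad/s): [2.57, 2.57, 3.14, 3.14, 3.14, 3.14].

## Interface

Orientations are given as a unit quaternion [w, x, y, z].
In Python, from rig import monitor, eyes, manip, models gives the robot as it stands.
- The arm moves only by the tool send_rows, never from a script. Its argument "deltas" is a list of rows, each an object with "dp": the shift along the world's x, y, z each as a share of 0.12 m, from -1 to 1, a list of three; "rotation": the turn, a rotation vector about the world's x, y, z each as a share of 0.5 rad, from -1 to 1, a list of three. In form: [{"dp": [dx, dy, dz], "rotation": [rx, ry, rz]}, ...]. A call has 1 to 12 rows; each row is the pose to reach, as a shift and turn from the pose commanded when the call began; what a row does not reach only later rows make up. A row lasts 1/12 s, in which the tool goes at most 41.7 mm and 7.16 degrees, less where a joint would pass 70% of its speed; a pose out of reach is approached as far as the arm can. A call with a number of a shift or a turn outside -1 to 1 is refused whole. A call with a gripper value outside its range is refused whole. "fingers" is the closure, from -1 (fully open) to 1 (shut), set as the call begins (left out, the last holds). The fingers move at their own pace and stop on an object; "grip_force" is the grip in N (left out, the last holds). Time passes only in rows, so rows that repeat a pose let the fingers close. It gives the time, the measured TCP pose, the force and the opening at its end, in the units of the state.
- monitor.get_state(): the state, without advancing time (a new reading comes with each control period).
- eyes.get_image(name): name is "side" or "top" or "wrist"; returns a dict with "color" (384x512x3 uint8, red, green, blue), "depth" (384x512 float32, m along the optical axis (not along the pixel's ray), 0 where there is no reading), "mtx" (3x3 intrinsics, pixels), "rvec" (rotation vector, rad) and "tvec" (3), from world to camera coordinates, as OpenCV has them. Camera axes: x right, y down, z forward; pixel columns grow to the right and rows downward; lengths in m; the calibration is good to about 2 mm. The wrist camera is an equidistant fisheye: a pixel r from the principal point sees the ray r / f radians off the axis. A picture is of the moment at which its call begins.
- manip.sign_off(): hands the job in, once; it reports no verdict.
Trained networks look in a picture, given as the dict that the camera call returned (one of the last four; its "shot" number tells which), for a name from the list of things; names that differ only in an ending like _2 or _b are one class to them, and where a whole thing is asked for, a point or a joint stands for the part that bears it (a point fixed in the world has none). Each returns a list of dicts, best first, with "score" (0 to 1); they miss things now and then, are a little off and sometimes report something else, mostly with a low value. They report only what shows in the picture. A call takes as long as a camera call.
- models.find_in(name, picture): "box" ([left, top, right, bottom] in pixels, round what is visible of it).
The state is a dict: "clock": time; "qpos": joint angles; "qd": joint speeds; "effort": joint torques, N m; "position": TCP position; "ee_rot": TCP orientation; "contact_force": force on the tool from outside, world axes, zero at the start; "moment": the same for the moment, N m; "width": finger opening in m.
Only numpy, scipy, OpenCV 4.12 (cv2) and the standard library are available. Lean on these libraries where they do the work, as an engineer would, in place of code of your own. Each camera call takes 0.05 s, during which the arm holds its last target.

## Working session

There is one attempt and no reset: what is moved stays moved. The work goes in short steps, Python scripts to look and compute and a tool call to move; the robot and the scene stay as the last step left them, time stands still between calls to the robot, and variables do not carry over. Pictures are saved under pics/ and viewed, and the job is handed in when it is done.

Besides the shell and the picture viewer there is one more tool, called by a JSON object that holds its "fn" and its "kwargs", one argument or row to a line. send_rows: Moves the arm, as the interface text tells. Its arguments: {"type":"object","properties":{"deltas":{"type":"array","items":{"type":"object","properties":{"dp":{"type":"array","items":{"type":"number"}},"rotation":{"type":"array","items":{"type":"number"}}}}},"fingers":{"type":"number"},"grip_force":{"type":"number"}},"required":["deltas"]}

```bash
ls; mkdir -p pics; cat > h.py <<'E'
import numpy as np, cv2
from rig import monitor, eyes, manip, models
def save(p,n): cv2.imwrite('pics/'+n+'.png',p['color'][:,:,::-1])
def pts(p):
    d=p['depth'];K=np.array(p['mtx']);R=cv2.Rodrigues(np.array(p['rvec'],float))[0];t=np.array(p['tvec'],float).ravel()
    v,u=np.mgrid[:d.shape[0],:d.shape[1]]
    c=np.stack([(u-K[0,2])/K[0,0]*d,(v-K[1,2])/K[1,1]*d,d],-1)
    w=(c-t)@R
    w[d==0]=np.nan
    return w
E
python3 - <<'E'
from h import *
print(monitor.get_state())
for n in ['side','top']:
    p=eyes.get_image(n); save(p,n+'0'); np.savez('/tmp/'+n+'0.npz',**{k:p[k] for k in('color','depth','mtx','rvec','tvec')})
    print(n,np.array(p['mtx']).tolist(),p['rvec'],p['tvec'])
    w=pts(p)
    for k in ['gauge_handle','gauge_blade','rack','clamp','mouth_left','mouth_middle','mouth_right','brush_mid','file_mid','pliers_mid','block_mid','tin_mid']:
        for r in models.find_in(k,p)[:2]:
            b=r['box'];u,v=int((b[0]+b[2])/2),int((b[1]+b[3])/2)
            print(k,round(r['score'],2),np.round(b),np.round(w[v,u],3))
E
```

```text
pics
{'clock': 0.0, 'qpos': array([-1.44696422e+00,  2.76553103e-01,  1.50613805e+00,  6.18365716e-06,
        1.36069434e+00, -1.20997951e-01]), 'qd': array([ 7.59611174e-04, -9.86449419e-05, -5.32772244e-05,  1.50499169e-04,
        1.76359221e-03,  6.21581902e-04]), 'effort': array([-1.61783282e-03, -4.16781700e+01, -2.45806503e+01, -2.07081998e-04,
        1.09940246e-02,  1.00555511e-05]), 'position': array([ 0.13931095, -0.55735435,  0.24946161]), 'ee_rot': array([-8.96423316e-04,  9.92516313e-01,  1.22108825e-01,  1.75295946e-06]), 'contact_force': array([ 0.05231108, -0.01214065, -0.28944419]), 'moment': array([-0.04281469,  0.010125  ,  0.05515273]), 'width': 0.08581306205424846}
side [[457.7336489206239, 0.0, 251.55886985918102], [0.0, 457.7336489206239, 193.10658120586422], [0.0, 0.0, 1.0]] [ 2.33297834 -0.08467592  0.03401344] [-0.54316558  0.08065971  1.31045785]
gauge_handle 0.5 [203. 335. 275. 370.] [ 0.485 -0.442  0.016]
gauge_handle 0.48 [209. 136. 226. 158.] [0.45  0.268 0.034]
gauge_blade 0.53 [212. 138. 224. 160.] [0.45  0.272 0.026]
gauge_blade 0.42 [272. 113. 28
[... 863 characters left out ...]
ge_handle 0.57 [140. 215. 172. 230.] [0.454 0.264 0.028]
gauge_blade 0.6 [141. 216. 169. 231.] [0.452 0.264 0.025]
clamp 0.85 [237. 105. 345. 168.] [ 0.67  -0.108  0.109]
mouth_left 0.82 [242. 104. 341. 168.] [ 0.67  -0.111  0.11 ]
mouth_middle 0.7 [238. 104. 342. 168.] [ 0.67  -0.108  0.109]
mouth_right 0.93 [242. 105. 343. 165.] [ 0.674 -0.114  0.105]
brush_mid 0.6 [148. 115. 182. 162.] [0.694 0.243 0.039]
file_mid 0.9 [363. 216. 391. 285.] [ 0.37  -0.344  0.012]
file_mid 0.67 [139. 217. 172. 230.] [0.452 0.264 0.025]
pliers_mid 0.67 [391. 182. 418. 236.] [ 0.486 -0.437  0.002]
block_mid 0.75 [360. 136. 394. 169.] [ 0.638 -0.354  0.061]
tin_mid 0.8 [ 98. 136. 128. 164.] [0.655 0.384 0.053]
```

```bash
python3 - <<'E'
import cv2
for n in ['side0','top0']:
    im=cv2.imread('pics/'+n+'.png'); cv2.imwrite('pics/'+n+'b.png',cv2.resize(im,(800,600)))
im=cv2.imread('pics/top0.png')[90:260,90:290];cv2.imwrite('pics/crop.png',cv2.resize(im,None,fx=4,fy=3.5,interpolation=2)[:600])
E
```

```text
(no output)
```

View pics/side0b.png

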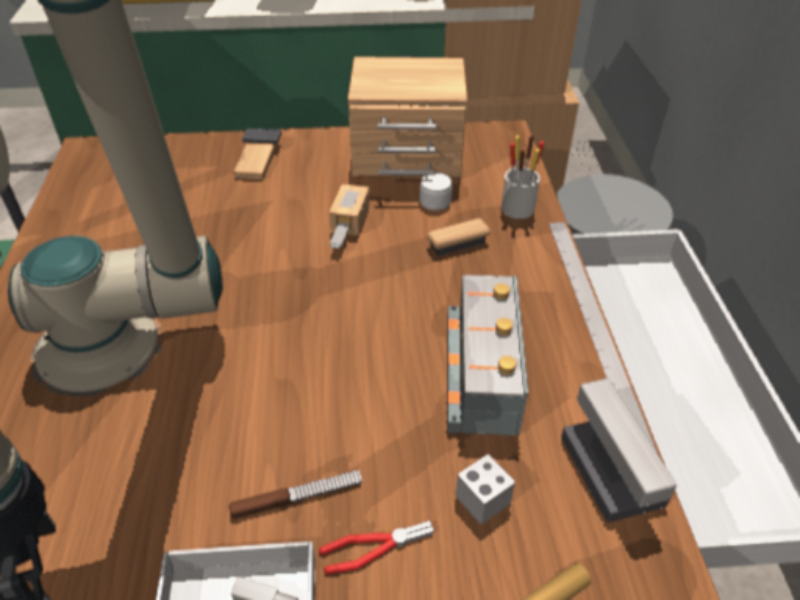

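View pics/top0b.png

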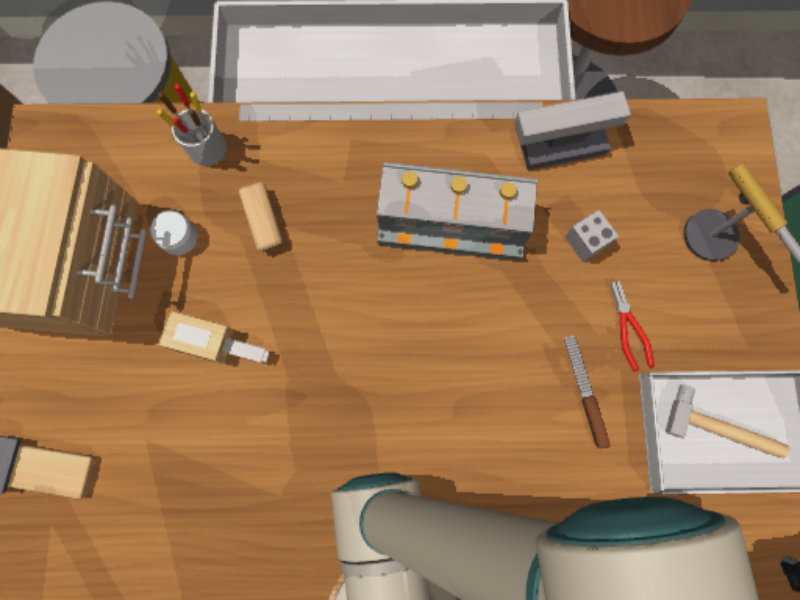

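```bash
cat > fit.py <<'E'
from h import *
def load(n):
    d=np.load('/tmp/%s.npz'%n); return {k:d[k] for k in d}
def rect(P,name):
    r=cv2.minAreaRect((P[:,:2]*1000).astype(np.float32)); print(name,len(P),'c',np.round(r[0],1),'sz',np.round(r[1],1),'ang',round(r[2],2),'z',np.round(np.median(P[:,2]),4))
    return r
if __name__=='__main__':
  for n in ['side0','top0']:
    w=pts(load(n)).reshape(-1,3)
    def sel(x0,x1,y0,y1,z0,z1): 
        m=(w[:,0]>x0)&(w[:,0]<x1)&(w[:,1]>y0)&(w[:,1]<y1)&(w[:,2]>z0)&(w[:,2]<z1); return w[m]
    print(n)
    rect(sel(.3,.6,.15,.45,.050,.065),'rack')
    rect(sel(.3,.6,.15,.45,.018,.036),'blade')
    rect(sel(.55,.8,-.32,.1,.102,.116),'clamp')
    rect(sel(.5,.8,-.32,.1,.022,.036),'step')
    rect(sel(.6,.8,.12,.31,.030,.045),'brush')
    rect(sel(.55,.75,.33,.45,.050,.060),'tin')
    rect(sel(.25,.45,-.5,-.2,.006,.02),'file')
    rect(sel(.55,.75,-.45,-.25,.055,.068),'block')
E
python3 fit.py
```

```text
side0
rack 357 c [490.8 378.7] sz [191.3  76.9] ang 63.63 z 0.0558
blade 212 c [464.4 305. ] sz [175.1  60.7] ang 58.92 z 0.0281
clamp 2613 c [ 701.1 -113.6] sz [275.8  96.2] ang 82.5 z 0.1082
step 775 c [ 663.5 -155.8] sz [157.9 343.5] ang 23.82 z 0.0299
brush 395 c [698.3 239. ] sz [129.6  55.4] ang 17.76 z 0.037
tin 182 c [641.  422.7] sz [ 66.9 139.2] ang 45.78 z 0.0544
file 1314 c [ 349.9 -405.9] sz [198.2 184.4] ang 0.41 z 0.0116
block 671 c [ 681.9 -323.7] sz [178.3  76.1] ang 55.64 z 0.06
top0
rack 881 c [500.7 385.7] sz [216.4  89.4] ang 55.58 z 0.056
blade 293 c [458.5 305.5] sz [172.3  57.9] ang 89.53 z 0.0287
clamp 3161 c [ 698.3 -115.6] sz [269.9  97.6] ang 82.63 z 0.1087
step 840 c [ 665.8 -163.3] sz [157.3 359.7] ang 23.99 z 0.0303
brush 728 c [695.8 240.4] sz [128.2  50. ] ang 18.35 z 0.0375
tin 429 c [652.8 420. ] sz [ 64.7 116.2] ang 34.99 z 0.0547
file 1019 c [ 351.8 -364.9] sz [270.4 198.9] ang 89.14 z 0.0121
block 451 c [ 649.9 -365.7] sz [59.9 61.7] ang 31.39 z 0.0607
```

```bash
cat > fit2.py <<'E'
from fit import *
def cc(w,z0,z1,seed):
    m=((w[...,2]>z0)&(w[...,2]<z1)).astype(np.uint8)
    n,l=cv2.connectedComponents(m,connectivity=4)
    d=np.linalg.norm(w-np.array(seed),axis=-1); d[m==0]=9; i=np.unravel_index(np.nanargmin(d),d.shape)
    return w[l==l[i]]
if __name__=='__main__':
  for n in ['side0','top0']:
    print(n); w=pts(load(n))
    rect(cc(w,.050,.062,(.469,.307,.056)),'rack')
    b=cc(w,.022,.034,(.45,.264,.029)); rect(b,'blade'); print(b.min(0),b.max(0))
    c=cc(w,.100,.116,(.69,-.11,.109)); rect(c,'clamp'); r=cv2.minAreaRect((c[:,:2]*1000).astype(np.float32)); print(cv2.boxPoints(r))
    rect(cc(w,.026,.034,(.635,-.1,.03)),'step')
    rect(cc(w,.045,.060,(.66,.38,.055)),'tin')
E
python3 fit2.py
python3 - <<'E'
import cv2
im=cv2.imread('pics/top0.png')[185:245,90:190];cv2.imwrite('pics/crop2.png',cv2.resize(im,None,fx=7,fy=7,interpolation=2))
E
```

```text
side0
rack 356 c [473.8 343.9] sz [109.6  61.4] ang 74.13 z 0.0558
blade 154 c [459.3 264.5] sz [99.8 42.7] ang 71.2 z 0.0283
[0.42955555 0.21635828 0.02213073] [0.49418557 0.30549058 0.03366564]
clamp 2634 c [ 701.1 -113.6] sz [275.8  96.2] ang 82.5 z 0.1081
[[ 635.4212   -244.06506 ]
 [ 730.84125  -256.63135 ]
 [ 766.84845    16.78357 ]
 [ 671.4284     29.349854]]
step 577 c [ 643.7 -107.9] sz [272.8  22.4] ang 83.11 z 0.03
tin 557 c [608.7 435.1] sz [137.4 255.8] ang 87.22 z 0.0526
top0
rack 877 c [472.5 343.8] sz [105.4  62.1] ang 73.92 z 0.056
blade 258 c [448.2 259. ] sz [81.6 24.2] ang 74.41 z 0.0287
[0.42893777 0.21951852 0.0220389 ] [0.468515   0.30056745 0.03351044]
clamp 3180 c [ 698.3 -115.6] sz [269.9  97.6] ang 82.63 z 0.1087
[[ 632.6223   -243.21112 ]
 [ 729.4265   -255.72537 ]
 [ 764.0321     11.966766]
 [ 667.2279     24.481018]]
step 718 c [ 640.8 -107.2] sz [267.9  25.1] ang 82.64 z 0.0303
tin 456 c [666.9 397.7] sz [66.7 66.5] ang 81.24 z 0.0546
```

View pics/crop2.png

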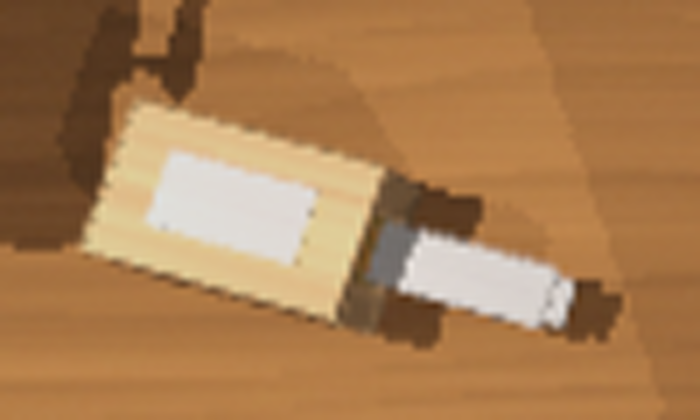

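{"fn": "send_rows", "kwargs": {
  "deltas": [
    {"dp": [0.12, 0.33, 0], "rotation": [0, 0, 0.1]},
    {"dp": [0.25, 0.65, 0], "rotation": [0, 0, 0.2]},
    {"dp": [0.37, 0.98, 0], "rotation": [0, 0, 0.3]}
  ],
  "fingers": -1
}}

```text
clock: 1.55
position: [0.1838, -0.44, 0.2498]
ee_rot: [-0.0, 0.98, 0.197, 0.0]
contact_force: [0.6, 0.3, 0.9]
width: 0.0853
```

{"fn": "send_rows", "kwargs": {
  "deltas": [
    {"dp": [0.12, 0.33, 0], "rotation": [0, 0, 0.1]},
    {"dp": [0.25, 0.65, 0], "rotation": [0, 0, 0.2]},
    {"dp": [0.37, 0.98, 0], "rotation": [0, 0, 0.3]}
  ]
}}

```text
clock: 1.8
position: [0.228, -0.3223, 0.2504]
ee_rot: [0.0, 0.963, 0.27, 0.0]
contact_force: [1.4, -0.6, 0.2]
width: 0.0854
```

{"fn": "send_rows", "kwargs": {
  "deltas": [
    {"dp": [0.12, 0.33, 0], "rotation": [0, 0, 0.1]},
    {"dp": [0.25, 0.65, 0], "rotation": [0, 0, 0.2]},
    {"dp": [0.37, 0.98, 0], "rotation": [0, 0, 0.3]}
  ]
}}

```text
clock: 2.05
position: [0.2721, -0.2054, 0.2506]
ee_rot: [0.001, 0.94, 0.341, 0.0]
contact_force: [1.5, -0.4, 0.1]
width: 0.0855
```

{"fn": "send_rows", "kwargs": {
  "deltas": [
    {"dp": [0.12, 0.33, 0], "rotation": [0, 0, 0.1]},
    {"dp": [0.25, 0.65, 0], "rotation": [0, 0, 0.2]},
    {"dp": [0.37, 0.98, 0], "rotation": [0, 0, 0.3]}
  ]
}}

```text
clock: 2.3
position: [0.3162, -0.0884, 0.2508]
ee_rot: [0.001, 0.912, 0.411, 0.001]
contact_force: [0.1, -0.9, 0.6]
width: 0.0853
```

{"fn": "send_rows", "kwargs": {
  "deltas": [
    {"dp": [0.12, 0.33, 0], "rotation": [0, 0, 0.1]},
    {"dp": [0.25, 0.65, 0], "rotation": [0, 0, 0.2]},
    {"dp": [0.37, 0.98, 0], "rotation": [0, 0, 0.3]}
  ]
}}

```text
clock: 2.55
position: [0.3605, 0.0288, 0.2509]
ee_rot: [0.001, 0.878, 0.478, 0.001]
contact_force: [0.8, -1.0, 0.1]
width: 0.0854
```

{"fn": "send_rows", "kwargs": {
  "deltas": [
    {"dp": [0.12, 0.33, 0], "rotation": [0, 0, 0.1]},
    {"dp": [0.25, 0.65, 0], "rotation": [0, 0, 0.2]},
    {"dp": [0.37, 0.98, 0], "rotation": [0, 0, 0.3]}
  ]
}}

```text
clock: 2.8
position: [0.4046, 0.146, 0.2507]
ee_rot: [0.0, 0.84, 0.543, 0.001]
contact_force: [0.7, -0.4, 0.1]
width: 0.0853
```

{"fn": "send_rows", "kwargs": {
  "deltas": [
    {"dp": [0.12, 0.3, -0.2], "rotation": [0, 0, 0.1]},
    {"dp": [0.25, 0.6, -0.4], "rotation": [0, 0, 0.2]},
    {"dp": [0.35, 0.87, -0.5], "rotation": [0, 0, 0.29]},
    {"dp": [0.35, 0.87, -0.5], "rotation": [0, 0, 0.29]}
  ]
}}

```text
clock: 3.13
position: [0.4473, 0.2531, 0.1872]
ee_rot: [-0.002, 0.798, 0.603, -0.0]
contact_force: [-0.3, 0.1, 0.9]
width: 0.085
```

```bash
python3 - <<'E'
from h import *
s=monitor.get_state(); print(s['clock'],s['position'],s['ee_rot'],s['contact_force'],s['qpos'])
p=eyes.get_image('wrist'); save(p,'w1'); print(p['mtx'],p['rvec'],p['tvec'])
np.savez('/tmp/w1.npz',**{k:p[k] for k in('color','depth','mtx','rvec','tvec')})
E
```

```text
3.1333 [0.44726286 0.25308004 0.18718189] [-1.51903064e-03  7.97688548e-01  6.03067667e-01 -2.49247420e-04] [-0.2820296   0.08019266  0.85236148] [0.37756799 0.23026812 1.73390692 0.00302487 1.17870938 0.6525224 ]
[[297.31863964   0.         255.75521513]
 [  0.         297.31863964 192.3650912 ]
 [  0.           0.           1.        ]] [-2.78717895  0.38596797  0.06799776] [-0.36166773  0.32470864  0.4425766 ]
```

View pics/w1.png

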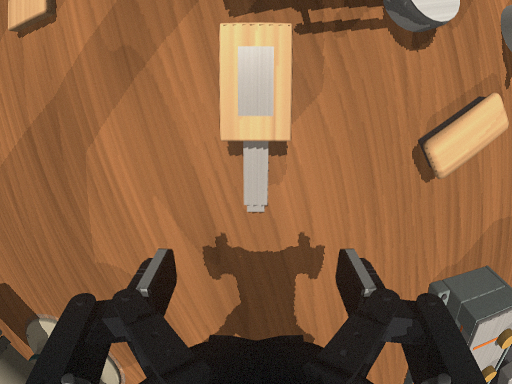

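```bash
cat >> h.py <<'E'
def wpts(p):
    d=p['depth'];K=np.array(p['mtx']);R=cv2.Rodrigues(np.array(p['rvec'],float))[0];t=np.array(p['tvec'],float).ravel()
    v,u=np.mgrid[:d.shape[0],:d.shape[1]]
    a=(u-K[0,2])/K[0,0];b=(v-K[1,2])/K[1,1];r=np.hypot(a,b)+1e-9
    s=np.tan(r)/r
    c=np.stack([a*s*d,b*s*d,d],-1); w=(c-t)@R; w[d==0]=np.nan
    return w
E
python3 - <<'E'
from fit2 import *
w=wpts(load('w1'))
rect(cc(w,.050,.062,(.469,.307,.056)),'rack')
b=cc(w,.022,.034,(.45,.264,.029)); r=rect(b,'blade'); print(cv2.boxPoints(r))
E
```

```text
rack 8572 c [473.9 347.2] sz [104.3  62.6] ang 74.12 z 0.0576
blade 1697 c [448.  257.8] sz [74.2 24. ] ang 74.81 z 0.0304
[[426.6967  225.08691]
 [449.81076 218.80933]
 [469.26114 290.4254 ]
 [446.14706 296.703  ]]
```

{"fn": "send_rows", "kwargs": {
  "deltas": [
    {"dp": [0.03, 0.12, -0.33], "rotation": [0, 0, 0]},
    {"dp": [0.03, 0.12, -0.66], "rotation": [0, 0, 0]},
    {"dp": [0.03, 0.12, -1], "rotation": [0, 0, 0]},
    {"dp": [0.03, 0.12, -1], "rotation": [0, 0, 0]}
  ]
}}

```text
clock: 3.52
position: [0.4446, 0.2595, 0.0647]
ee_rot: [-0.002, 0.799, 0.601, -0.007]
contact_force: [-1.9, -1.2, -0.0]
width: 0.0856
```

{"fn": "send_rows", "kwargs": {
  "deltas": [
    {"dp": [0, 0, 0], "rotation": [0, 0, 0]},
    {"dp": [0, 0, 0], "rotation": [0, 0, 0]}
  ]
}}

```text
clock: 3.68
position: [0.4513, 0.2624, 0.0724]
ee_rot: [0.001, 0.799, 0.601, 0.002]
contact_force: [0.6, 0.3, 0.5]
width: 0.0853
```

{"fn": "send_rows", "kwargs": {
  "deltas": [
    {"dp": [0, 0.04, -0.17], "rotation": [0, 0, 0]},
    {"dp": [0, 0.04, -0.33], "rotation": [0, 0, 0]},
    {"dp": [0, 0.04, -0.33], "rotation": [0, 0, 0]},
    {"dp": [0, 0.04, -0.33], "rotation": [0, 0, 0]}
  ]
}}

```text
clock: 4.02
position: [0.451, 0.2674, 0.0328]
ee_rot: [0.0, 0.799, 0.601, 0.001]
contact_force: [0.6, -0.1, 0.6]
width: 0.0856
```

{"fn": "send_rows", "kwargs": {
  "deltas": [
    {"dp": [0, 0, 0], "rotation": [0, 0, 0]},
    {"dp": [0, 0, 0], "rotation": [0, 0, 0]},
    {"dp": [0, 0, 0], "rotation": [0, 0, 0]},
    {"dp": [0, 0, 0], "rotation": [0, 0, 0]},
    {"dp": [0, 0, 0], "rotation": [0, 0, 0]},
    {"dp": [0, 0, 0], "rotation": [0, 0, 0]}
  ],
  "fingers": 1,
  "grip_force": 60
}}

```text
clock: 4.52
position: [0.4501, 0.2673, 0.0312]
ee_rot: [0.0, 0.799, 0.601, 0.0]
contact_force: [-0.6, -0.6, 4.1]
width: 0.0223
```

```bash
python3 - <<'E'
from h import *
p=eyes.get_image('wrist'); save(p,'w2')
s=monitor.get_state(); print(s['clock'],s['position'],s['ee_rot'],s['contact_force'],s['width'])
E
```

```text
4.5667 [0.45015085 0.26725796 0.03116216] [2.03170370e-04 7.99128546e-01 6.01160060e-01 3.27716526e-04] [-0.03837407 -1.80802124  4.09772144] 0.022487417355751074
```

View pics/w2.png

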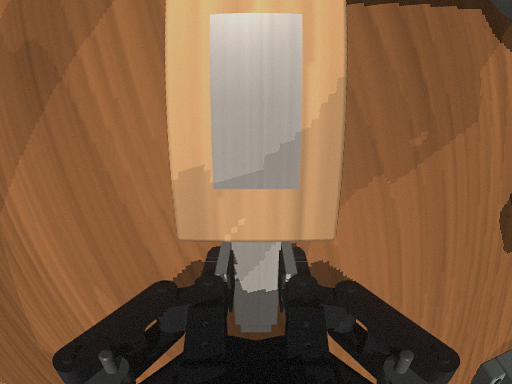

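{"fn": "send_rows", "kwargs": {
  "deltas": [
    {"dp": [-0.04, -0.13, 0.01], "rotation": [0, 0, 0]},
    {"dp": [-0.08, -0.28, 0.01], "rotation": [0, 0, 0]},
    {"dp": [-0.13, -0.45, 0.01], "rotation": [0, 0, 0]},
    {"dp": [-0.175, -0.62, 0.01], "rotation": [0, 0, 0]},
    {"dp": [-0.225, -0.79, 0.01], "rotation": [0, 0, 0]},
    {"dp": [-0.27, -0.96, 0.01], "rotation": [0, 0, 0]},
    {"dp": [-0.27, -0.96, 0.01], "rotation": [0, 0, 0]}
  ],
  "grip_force": 80
}}

```text
clock: 5.15
position: [0.4147, 0.1494, 0.0314]
ee_rot: [-0.001, 0.8, 0.6, -0.002]
contact_force: [-1.5, 0.6, -1.5]
width: 0.0219
```

```bash
python3 - <<'E'
from h import *
p=eyes.get_image('wrist'); save(p,'w3')
s=monitor.get_state(); print(s['clock'],s['position'],s['ee_rot'],s['contact_force'],s['moment'],s['width'])
E
```

```text
5.2 [0.41615315 0.15072974 0.03160166] [-4.16019959e-04  7.99919433e-01  6.00106421e-01 -1.00513924e-03] [-0.29110666 -0.52494364 -1.17773387] [-0.04645261  0.00267037 -0.00277062] 0.021651393060797473
```

View pics/w3.png

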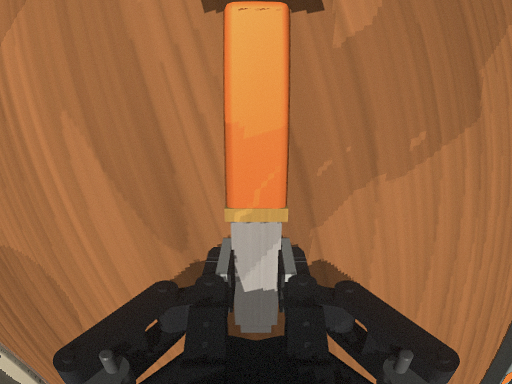

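{"fn": "send_rows", "kwargs": {
  "deltas": [
    {"dp": [0.02, -0.12, 0.1], "rotation": [0, 0, 0.21]},
    {"dp": [0.03, -0.25, 0.2], "rotation": [0, 0, 0.43]},
    {"dp": [0.05, -0.37, 0.3], "rotation": [0, 0, 0.64]},
    {"dp": [0.07, -0.49, 0.3], "rotation": [0, 0, 0.86]}
  ]
}}

```text
clock: 5.53
position: [0.4281, 0.0936, 0.0697]
ee_rot: [0.002, 0.65, 0.76, 0.002]
contact_force: [0.0, -0.7, -1.0]
width: 0.0216
```

{"fn": "send_rows", "kwargs": {
  "deltas": [
    {"dp": [0.02, -0.12, 0], "rotation": [0, 0, 0.21]},
    {"dp": [0.03, -0.25, 0], "rotation": [0, 0, 0.43]},
    {"dp": [0.05, -0.37, 0], "rotation": [0, 0, 0.64]},
    {"dp": [0.07, -0.49, 0], "rotation": [0, 0, 0.86]}
  ]
}}

```text
clock: 5.87
position: [0.4351, 0.0344, 0.068]
ee_rot: [0.0, 0.473, 0.881, 0.0]
contact_force: [0.0, 1.1, -1.1]
width: 0.0216
```

{"fn": "send_rows", "kwargs": {
  "deltas": [
    {"dp": [0.02, -0.12, 0], "rotation": [0, 0, 0.21]},
    {"dp": [0.03, -0.25, 0], "rotation": [0, 0, 0.43]},
    {"dp": [0.05, -0.37, 0], "rotation": [0, 0, 0.64]},
    {"dp": [0.07, -0.49, 0], "rotation": [0, 0, 0.86]}
  ]
}}

```text
clock: 6.2
position: [0.4436, -0.0245, 0.0679]
ee_rot: [0.0, 0.274, 0.962, 0.0]
contact_force: [0.4, 0.2, -1.5]
width: 0.0218
```

{"fn": "send_rows", "kwargs": {
  "deltas": [
    {"dp": [0.02, -0.12, 0], "rotation": [0, 0, 0.21]},
    {"dp": [0.03, -0.25, 0], "rotation": [0, 0, 0.43]},
    {"dp": [0.05, -0.37, 0], "rotation": [0, 0, 0.64]},
    {"dp": [0.07, -0.49, 0], "rotation": [0, 0, 0.85]},
    {"dp": [0.07, -0.49, 0], "rotation": [0, 0, 0.85]},
    {"dp": [0.07, -0.49, 0], "rotation": [0, 0, 0.85]}
  ]
}}

```text
clock: 6.7
position: [0.4519, -0.0831, 0.0678]
ee_rot: [0.0, 0.07, 0.998, 0.0]
contact_force: [1.2, -0.6, -1.9]
width: 0.022
```

```bash
python3 - <<'E'
from h import *
p=eyes.get_image('side'); save(p,'s4')
im=cv2.imread('pics/s4.png')[130:300,150:350]; cv2.imwrite('pics/s4c.png',cv2.resize(im,None,fx=3.5,fy=3.5,interpolation=2))
s=monitor.get_state(); print(s['clock'],s['position'],s['ee_rot'],s['contact_force'],s['moment'],s['width'])
q=s['ee_rot'];print(np.degrees(2*np.arctan2(q[2],q[1])))
E
```

```text
6.75 [ 0.45128075 -0.08251745  0.06773424] [-1.79497532e-04  6.94972591e-02  9.97582039e-01  4.18591859e-04] [ 0.50797538  0.05736064 -1.06140981] [-0.08915971 -0.01430948  0.02388239] 0.021679880619393313
172.0297752481873
```

View pics/s4c.png

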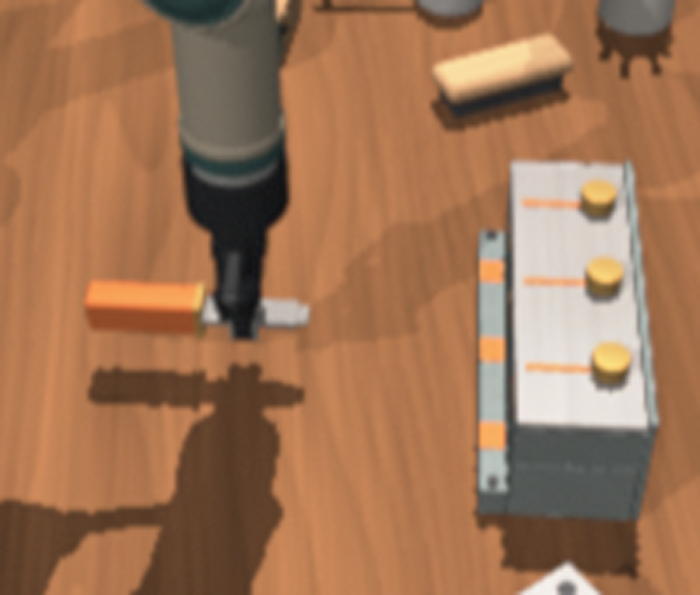

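{"fn": "send_rows", "kwargs": {
  "deltas": [
    {"dp": [0, 0, -0.15], "rotation": [0, 0, 0]},
    {"dp": [0, 0, -0.27], "rotation": [0, 0, 0]},
    {"dp": [0, 0, -0.33], "rotation": [0, 0, 0]},
    {"dp": [0, 0, -0.36], "rotation": [0, 0, 0]},
    {"dp": [0, 0, -0.38], "rotation": [0, 0, 0]},
    {"dp": [0, 0, -0.38], "rotation": [0, 0, 0]}
  ]
}}

```text
clock: 7.25
position: [0.4511, -0.0827, 0.0222]
ee_rot: [-0.0, 0.068, 0.998, 0.0]
contact_force: [0.2, 0.9, -0.6]
width: 0.0215
```

{"fn": "send_rows", "kwargs": {
  "deltas": [
    {"dp": [0, 0, -0.008], "rotation": [0, 0, 0]},
    {"dp": [0, 0, -0.012], "rotation": [0, 0, 0]},
    {"dp": [0, 0, -0.012], "rotation": [0, 0, 0]}
  ]
}}

```text
clock: 7.5
position: [0.4517, -0.0832, 0.0215]
ee_rot: [0.001, 0.069, 0.998, 0.0]
contact_force: [0.0, 1.7, 1.4]
width: 0.022
```

{"fn": "send_rows", "kwargs": {
  "deltas": [
    {"dp": [0, 0, 0], "rotation": [0, 0, 0]},
    {"dp": [0, 0, 0], "rotation": [0, 0, 0]},
    {"dp": [0, 0, 0], "rotation": [0, 0, 0]},
    {"dp": [0, 0, 0], "rotation": [0, 0, 0]},
    {"dp": [0, 0, 0.3], "rotation": [0, 0, 0]},
    {"dp": [0, 0, 0.6], "rotation": [0, 0, 0]},
    {"dp": [-0.25, 0.03, 0.8], "rotation": [0, 0, 0]},
    {"dp": [-0.5, 0.06, 0.8], "rotation": [0, 0, 0]},
    {"dp": [-0.77, 0.1, 0.8], "rotation": [0, 0, 0]},
    {"dp": [-0.77, 0.1, 0.8], "rotation": [0, 0, 0]}
  ],
  "fingers": -1
}}

```text
clock: 8.33
position: [0.3508, -0.0686, 0.1162]
ee_rot: [-0.004, 0.068, 0.998, 0.001]
contact_force: [-1.0, 0.9, 0.4]
width: 0.0854
```

```bash
python3 - <<'E'
from fit2 import *
p=eyes.get_image('wrist'); save(p,'w5')
np.savez('/tmp/w5.npz',**{k:p[k] for k in('color','depth','mtx','rvec','tvec')})
s=monitor.get_state(); print(s['clock'],s['position'],s['ee_rot'],s['contact_force'],s['moment'],s['width'])
q=s['ee_rot'];print(np.degrees(2*np.arctan2(q[2],q[1])))
w=wpts(p); h=cc(w,.027,.040,(.375,-.07,.032)); print(cv2.boxPoints(rect(h,'handle')))
h=cc(w,.012,.026,(.45,-.08,.019)); print(cv2.boxPoints(rect(h,'blade')))
E
```

```text
8.3833 [ 0.35471436 -0.06987254  0.11666392] [-1.52996385e-03  6.86203828e-02  9.97641563e-01  4.63400621e-04] [0.33808958 0.06784907 0.0562579 ] [-0.05975337 -0.05749005 -0.01534197] 0.08529756802638655
172.1304890978626
handle 3370 c [376.4 -71.1] sz [26.2 90.7] ang 82.2 z 0.0332
[[329.66602  -77.928   ]
 [419.5647   -90.24294 ]
 [423.11414  -64.332344]
 [333.21545  -52.017403]]
blade 1263 c [465.9 -83.4] sz [24.1 71.7] ang 81.77 z 0.0204
[[ 428.63834   -90.18597 ]
 [ 499.62106  -100.455345]
 [ 503.07028   -76.6139  ]
 [ 432.08755   -66.34452 ]]
```

View pics/w5.png

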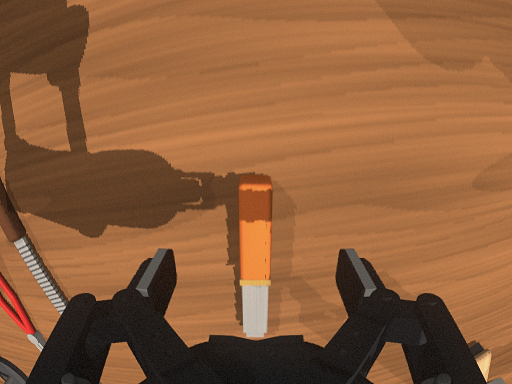

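{"fn": "send_rows", "kwargs": {
  "deltas": [
    {"dp": [0.1, 0, -0.25], "rotation": [0, 0, 0]},
    {"dp": [0.1, 0, -0.5], "rotation": [0, 0, 0]},
    {"dp": [0.1, 0, -0.7], "rotation": [0, 0, 0]},
    {"dp": [0.1, 0, -0.77], "rotation": [0, 0, 0]},
    {"dp": [0.1, 0, -0.77], "rotation": [0, 0, 0]},
    {"dp": [0.1, 0, -0.77], "rotation": [0, 0, 0]}
  ]
}}

```text
clock: 8.88
position: [0.3714, -0.0714, 0.0241]
ee_rot: [-0.0, 0.068, 0.998, 0.0]
contact_force: [0.1, -0.6, -0.1]
width: 0.085
```

{"fn": "send_rows", "kwargs": {
  "deltas": [
    {"dp": [0, 0, 0], "rotation": [0, 0, 0]},
    {"dp": [0, 0, 0], "rotation": [0, 0, 0]},
    {"dp": [0, 0, 0], "rotation": [0, 0, 0]},
    {"dp": [0, 0, 0], "rotation": [0, 0, 0]},
    {"dp": [0, 0, 0], "rotation": [0, 0, 0]},
    {"dp": [0, 0, 0], "rotation": [0, 0, 0]},
    {"dp": [0, 0, 0], "rotation": [0, 0, 0]}
  ],
  "fingers": 1,
  "grip_force": 90
}}

```text
clock: 9.47
position: [0.3712, -0.0714, 0.0253]
ee_rot: [0.001, 0.068, 0.998, -0.0]
contact_force: [-1.3, -0.2, 7.8]
width: 0.0248
```

```bash
python3 - <<'E'
from h import *
s=monitor.get_state(); print(s['clock'],s['position'],s['ee_rot'],s['contact_force'],s['moment'],s['width'])
E
```

```text
9.4667 [ 0.37120644 -0.07138662  0.02530404] [ 8.10493166e-04  6.83323837e-02  9.97662254e-01 -2.35096167e-04] [-1.29895517 -0.23140632  7.83889571] [ 0.05811079  0.11685894 -0.00538181] 0.024820727895756237
```

{"fn": "send_rows", "kwargs": {
  "deltas": [
    {"dp": [0, 0, 0.2], "rotation": [0, 0, 0]},
    {"dp": [0, 0, 0.4], "rotation": [0, 0, 0]},
    {"dp": [0.25, -0.04, 0.4], "rotation": [0, 0, 0]},
    {"dp": [0.55, -0.08, 0.4], "rotation": [0, 0, 0]},
    {"dp": [0.85, -0.12, 0.4], "rotation": [0, 0, 0]},
    {"dp": [1, -0.14, 0.4], "rotation": [0, 0, 0.02]},
    {"dp": [1, -0.14, 0.4], "rotation": [0, 0, 0.02]},
    {"dp": [1, -0.14, 0.4], "rotation": [0, 0, 0.02]}
  ]
}}

```text
clock: 10.13
position: [0.4909, -0.0879, 0.0722]
ee_rot: [-0.001, 0.063, 0.998, 0.0]
contact_force: [-0.5, 0.6, -1.3]
width: 0.0244
```

```bash
python3 - <<'E'
from fit2 import *
s=monitor.get_state(); print(s['clock'],s['position'],s['ee_rot'],s['contact_force'],s['moment'],s['width'])
q=s['ee_rot'];print(np.degrees(2*np.arctan2(q[2],q[1])))
for n in ['side','top']:
    p=eyes.get_image(n); save(p,n+'6'); np.savez('/tmp/%s6.npz'%n,**{k:p[k] for k in('color','depth','mtx','rvec','tvec')})
    w=pts(p)
    b=cc(w,.059,.073,(.6,-.1,.067)); print(cv2.boxPoints(rect(b,'blade')))
    for a in (.565,.58,.595,.61):
        k=b[(abs(b[:,0]-a)<.006)]; print(a,len(k),np.round(np.median(k,0),4), np.round(k[:,1].min(),4),np.round(k[:,1].max(),4))
im=cv2.imread('pics/side6.png')[150:300,200:360]; cv2.imwrite('pics/s6c.png',cv2.resize(im,None,fx=4,fy=4,interpolation=2))
E
```

```text
10.1333 [ 0.49091352 -0.08790697  0.07215725] [-5.11504352e-04  6.32069189e-02  9.98000300e-01  1.59538355e-04] [-0.52739572  0.60553972 -1.29652448] [ 0.01258414  0.09233268 -0.03216395] 0.024438894974332236
172.75218813901526
blade 343 c [535.  -98.8] sz [ 34.  168.8] ang 89.42 z 0.0651
[[ 450.4443   -114.938644]
 [ 619.2557   -116.638535]
 [ 619.5984    -82.60289 ]
 [ 450.78705   -80.903   ]]
0.565 36 [ 0.5647 -0.1002  0.0649] -0.1112 -0.0847
0.58 38 [ 0.5803 -0.103   0.0648] -0.1162 -0.0882
0.595 34 [ 0.5952 -0.1037  0.065 ] -0.1164 -0.0905
0.61 32 [ 0.6093 -0.1071  0.0648] -0.1159 -0.0925
blade 1 c [655.7 -86.3] sz [0. 0.] ang 0.0 z 0.0692
[[655.72485 -86.34559]
 [655.72485 -86.34559]
 [655.72485 -86.34559]
 [655.72485 -86.34559]]
  return _methods._mean(a, axis=axis, dtype=dtype,
  ret = um.true_divide(
Traceback (most recent call last):
ValueError: zero-size array to reduction operation minimum which has no identity
```

```bash
python3 - <<'E'
from fit2 import *
for n in ['side0','top0','side6','top6']:
    try: p=load(n)
    except Exception: print('no',n); continue
    w=pts(p); hsv=cv2.cvtColor(p['color'],cv2.COLOR_RGB2HSV)
    m=((hsv[...,0]>5)&(hsv[...,0]<20)&(hsv[...,1]>190)&(hsv[...,2]>150)&(w[...,0]>.58)&(w[...,0]<.75)&(w[...,1]<.06)&(w[...,1]>-.26)&(w[...,2]>.02)).astype(np.uint8)
    k,l,st,ce=cv2.connectedComponentsWithStats(m)
    print(n)
    for i in range(1,k):
        if st[i,4]>8: q=w[l==i]; print(st[i,4],np.round(q.mean(0),4),'x',q[:,0].min().round(4),q[:,0].max().round(4))
im=cv2.imread('pics/side6.png')[150:300,200:360]; cv2.imwrite('pics/s6c.png',cv2.resize(im,None,fx=4,fy=4,interpolation=2))
E
```

```text
side0
top0
19 [ 0.6925 -0.0291  0.1085] x 0.6737 0.7135
19 [ 0.6841 -0.1134  0.1096] x 0.6651 0.7032
22 [ 0.6721 -0.198   0.1088] x 0.6521 0.6923
39 [ 0.6513 -0.0236  0.0308] x 0.6432 0.6585
40 [ 0.6393 -0.1075  0.0312] x 0.6318 0.6485
41 [ 0.6288 -0.1918  0.0317] x 0.6216 0.6381
side6
top6
18 [ 0.6934 -0.0291  0.1088] x 0.674 0.7138
19 [ 0.6843 -0.1135  0.1091] x 0.6641 0.7047
20 [ 0.6714 -0.1976  0.1097] x 0.6515 0.691
39 [ 0.6515 -0.0238  0.0308] x 0.6445 0.6592
```

View pics/s6c.png

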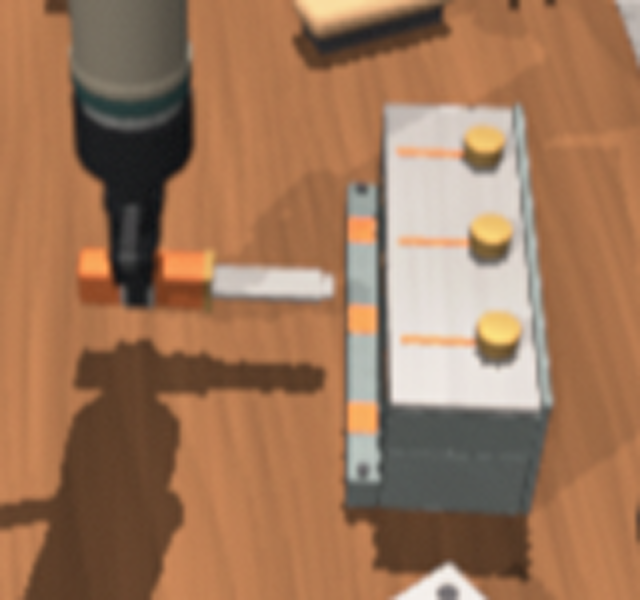

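```bash
python3 - <<'E'
from fit2 import *
for n in ['side0','side6']:
    p=load(n)
    w=pts(p); hsv=cv2.cvtColor(p['color'],cv2.COLOR_RGB2HSV)
    for z0,z1,s in ((.024,.036,120),(.104,.115,60)):
        m=((hsv[...,0]<20)&(hsv[...,1]>s)&(w[...,0]>.6)&(w[...,0]<.71)&(w[...,1]<.06)&(w[...,1]>-.26)&(w[...,2]>z0)&(w[...,2]<z1)).astype(np.uint8)
        k,l,st,ce=cv2.connectedComponentsWithStats(m)
        print(n)
        for i in range(1,k):
            if st[i,4]>8: q=w[l==i]; print(st[i,4],np.round(q.mean(0),4))
w=pts(load('side6')); m=(w[...,2]>.062)&(w[...,2]<.068)&(w[...,0]>.55)&(w[...,0]<.622)&(abs(w[...,1]+.1)<.03)
rect(w[m],'blade')
E
```

```text
side0
35 [ 0.6532 -0.0208  0.0307]
43 [ 0.6422 -0.1058  0.0305]
53 [ 0.6315 -0.1899  0.0302]
side0
41 [ 0.6904 -0.0261  0.1086]
54 [ 0.6844 -0.1109  0.1084]
66 [ 0.6775 -0.1978  0.109 ]
side6
34 [ 0.6534 -0.0208  0.0305]
44 [ 0.6425 -0.1054  0.0301]
51 [ 0.6315 -0.1898  0.0305]
side6
34 [ 0.6927 -0.0263  0.1083]
53 [ 0.6849 -0.1114  0.1088]
57 [ 0.6801 -0.1986  0.1092]
blade 178 c [ 583.8 -101.3] sz [26.3 70.8] ang 80.39 z 0.065
```

{"fn": "send_rows", "kwargs": {
  "deltas": [
    {"dp": [0, 0.01, 0.018], "rotation": [0, 0, 0]},
    {"dp": [0.1, 0, 0.018], "rotation": [0, 0, 0]},
    {"dp": [0.2, -0.015, 0.018], "rotation": [0, 0, 0]},
    {"dp": [0.25, -0.02, 0.018], "rotation": [0, 0, 0]},
    {"dp": [0.3, -0.026, 0.018], "rotation": [0, 0, 0]},
    {"dp": [0.33, -0.03, 0.018], "rotation": [0, 0, 0]},
    {"dp": [0.36, -0.034, 0.018], "rotation": [0, 0, 0]},
    {"dp": [0.36, -0.034, 0.018], "rotation": [0, 0, 0]}
  ]
}}

```text
clock: 10.9
position: [0.5342, -0.0921, 0.0746]
ee_rot: [0.0, 0.063, 0.998, 0.0]
contact_force: [0.6, 0.4, -1.5]
width: 0.0245
```

```bash
python3 - <<'E'
from fit2 import *
s=monitor.get_state(); print(s['clock'],s['position'],s['ee_rot'],s['contact_force'],s['moment'],s['width'])
p=eyes.get_image('side'); save(p,'side7')
im=cv2.imread('pics/side7.png')[150:300,200:360]; cv2.imwrite('pics/s7c.png',cv2.resize(im,None,fx=4,fy=4,interpolation=2))
E
```

```text
10.9 [ 0.53417679 -0.09210321  0.074623  ] [1.13257125e-04 6.33610043e-02 9.97990666e-01 2.92843764e-05] [ 0.57315587  0.44649273 -1.46265124] [0.0313049  0.01940355 0.00094743] 0.024504217937894687
```

View pics/s7c.png

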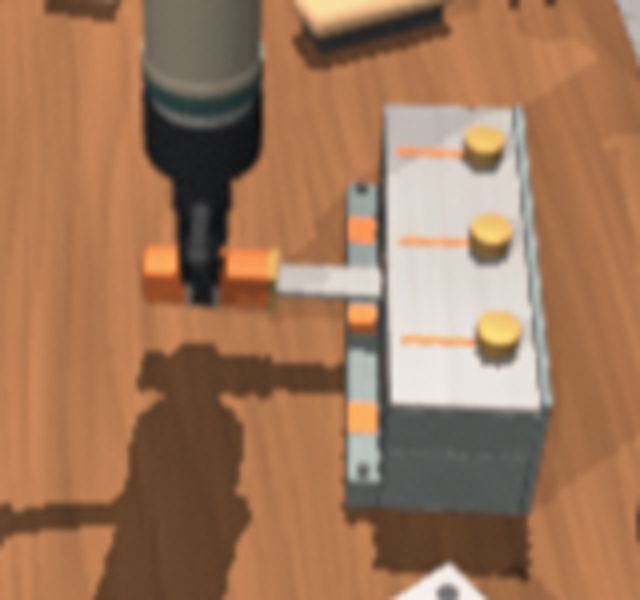

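{"fn": "send_rows", "kwargs": {
  "deltas": [
    {"dp": [0.03, -0.004, 0], "rotation": [0, 0, 0]},
    {"dp": [0.05, -0.006, 0], "rotation": [0, 0, 0]},
    {"dp": [0.07, -0.009, 0], "rotation": [0, 0, 0]},
    {"dp": [0.09, -0.012, 0], "rotation": [0, 0, 0]},
    {"dp": [0.11, -0.014, 0], "rotation": [0, 0, 0]}
  ]
}}

```text
clock: 11.37
position: [0.5464, -0.0936, 0.0745]
ee_rot: [-0.001, 0.063, 0.998, 0.0]
contact_force: [-5.4, 0.0, 0.1]
width: 0.0247
```

{"fn": "send_rows", "kwargs": {
  "deltas": [
    {"dp": [0.01, -0.001, 0], "rotation": [0, 0, 0]},
    {"dp": [0.02, -0.003, 0], "rotation": [0, 0, 0]},
    {"dp": [0.03, -0.004, 0], "rotation": [0, 0, 0]}
  ]
}}

```text
clock: 11.62
position: [0.5465, -0.0935, 0.0741]
ee_rot: [-0.005, 0.063, 0.998, 0.001]
contact_force: [-11.1, -0.7, 4.7]
width: 0.0248
```

{"fn": "send_rows", "kwargs": {
  "deltas": [
    {"dp": [0.015, -0.002, 0], "rotation": [0, 0, 0]},
    {"dp": [0.03, -0.004, 0], "rotation": [0, 0, 0]},
    {"dp": [0.03, -0.004, 0], "rotation": [0, 0, 0]}
  ]
}}

```text
clock: 11.87
position: [0.5467, -0.0934, 0.0734]
ee_rot: [-0.008, 0.063, 0.998, 0.001]
contact_force: [-15.2, -0.6, 5.5]
width: 0.0245
```

{"fn": "send_rows", "kwargs": {
  "deltas": [
    {"dp": [-0.1, 0.013, 0], "rotation": [0, 0, 0]},
    {"dp": [-0.2, 0.026, 0], "rotation": [0, 0, 0]},
    {"dp": [-0.3, 0.039, 0], "rotation": [0, 0, 0]},
    {"dp": [-0.4, 0.052, 0], "rotation": [0, 0, 0]},
    {"dp": [-0.37, 0.3, 0], "rotation": [0, 0, 0]},
    {"dp": [-0.34, 0.55, 0], "rotation": [0, 0, 0]},
    {"dp": [-0.309, 0.754, 0], "rotation": [0, 0, 0]},
    {"dp": [-0.309, 0.754, 0], "rotation": [0, 0, 0]},
    {"dp": [-0.309, 0.754, 0], "rotation": [0, 0, 0]}
  ]
}}

```text
clock: 12.62
position: [0.5177, -0.0033, 0.0748]
ee_rot: [0.0, 0.062, 0.998, -0.0]
contact_force: [-0.6, -0.7, -1.2]
width: 0.0243
```

```bash
python3 - <<'E'
from fit2 import *
s=monitor.get_state(); print(s['clock'],s['position'],s['ee_rot'],s['contact_force'],s['moment'],s['width'])
q=s['ee_rot'];print(np.degrees(2*np.arctan2(q[2],q[1])))
p=eyes.get_image('side'); save(p,'side8'); w=pts(p)
im=cv2.imread('pics/side8.png')[130:280,200:360]; cv2.imwrite('pics/s8c.png',cv2.resize(im,None,fx=4,fy=4,interpolation=2))
m=(w[...,2]>.055)&(w[...,2]<.073)&(w[...,0]>.575)&(w[...,0]<.65)&(abs(w[...,1]+.02)<.03)
b=w[m]; rect(b,'blade'); print(b.min(0),b.max(0),np.polyfit(b[:,0],b[:,2],1))
E
```

```text
12.6167 [ 0.51766088 -0.00328526  0.07477319] [ 4.77851223e-04  6.20439049e-02  9.98073303e-01 -8.17768439e-05] [-0.57470373 -0.65246607 -1.22791708] [-0.00891759  0.03024307 -0.00683311] 0.024297932290154617
172.88572205090722
blade 188 c [610.8 -15.4] sz [30.  70.1] ang 84.73 z 0.0683
[ 0.57539475 -0.03248908  0.05953497] [0.64600613 0.00092235 0.07277429] [0.01066588 0.06171295]
```

View pics/s8c.png

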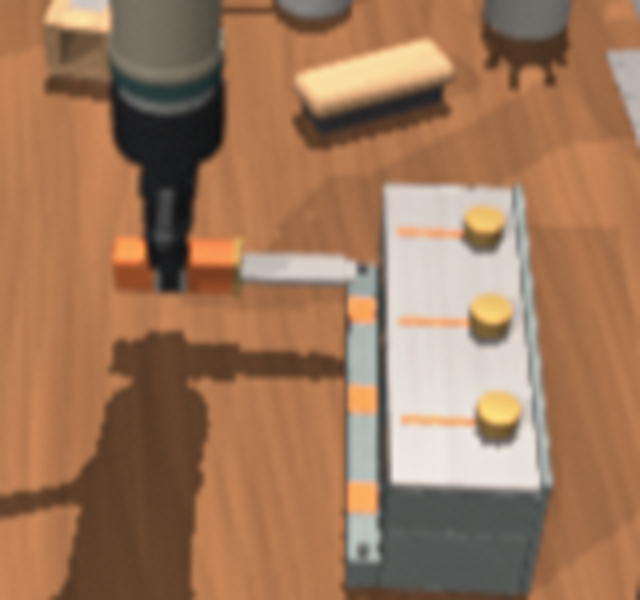

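{"fn": "send_rows", "kwargs": {
  "deltas": [
    {"dp": [0.05, -0.015, -0.008], "rotation": [0, 0, 0]},
    {"dp": [0.1, -0.021, -0.008], "rotation": [0, 0, 0]},
    {"dp": [0.15, -0.028, -0.008], "rotation": [0, 0, 0]},
    {"dp": [0.2, -0.034, -0.008], "rotation": [0, 0, 0]},
    {"dp": [0.23, -0.038, -0.008], "rotation": [0, 0, 0]},
    {"dp": [0.23, -0.038, -0.008], "rotation": [0, 0, 0]}
  ]
}}

```text
clock: 13.17
position: [0.5463, -0.0094, 0.0737]
ee_rot: [0.001, 0.064, 0.998, -0.0]
contact_force: [1.0, 0.7, -1.0]
width: 0.0248
```

{"fn": "send_rows", "kwargs": {
  "deltas": [
    {"dp": [0.02, -0.003, 0], "rotation": [0, 0, 0]},
    {"dp": [0.04, -0.005, 0], "rotation": [0, 0, 0]},
    {"dp": [0.06, -0.008, 0], "rotation": [0, 0, 0]},
    {"dp": [0.08, -0.01, 0], "rotation": [0, 0, 0]},
    {"dp": [0.1, -0.013, 0], "rotation": [0, 0, 0]}
  ]
}}

```text
clock: 13.58
position: [0.557, -0.0103, 0.0737]
ee_rot: [0.0, 0.063, 0.998, 0.0]
contact_force: [0.1, 0.8, -1.7]
width: 0.0243
```

{"fn": "send_rows", "kwargs": {
  "deltas": [
    {"dp": [0.02, -0.003, 0], "rotation": [0, 0, 0]},
    {"dp": [0.04, -0.005, 0], "rotation": [0, 0, 0]},
    {"dp": [0.06, -0.008, 0], "rotation": [0, 0, 0]},
    {"dp": [0.08, -0.01, 0], "rotation": [0, 0, 0]}
  ]
}}

```text
clock: 13.92
position: [0.5666, -0.0115, 0.0737]
ee_rot: [0.0, 0.063, 0.998, 0.0]
contact_force: [-0.1, -0.4, -1.2]
width: 0.0246
```

{"fn": "send_rows", "kwargs": {
  "deltas": [
    {"dp": [0.03, -0.004, 0], "rotation": [0, 0, 0]},
    {"dp": [0.06, -0.008, 0], "rotation": [0, 0, 0]},
    {"dp": [0.09, -0.012, 0], "rotation": [0, 0, 0]},
    {"dp": [0.12, -0.016, 0], "rotation": [0, 0, 0]},
    {"dp": [0.15, -0.02, 0], "rotation": [0, 0, 0]},
    {"dp": [0.18, -0.023, 0], "rotation": [0, 0, 0]},
    {"dp": [0.21, -0.027, 0], "rotation": [0, 0, 0]}
  ]
}}

```text
clock: 14.5
position: [0.592, -0.0148, 0.0736]
ee_rot: [0.0, 0.063, 0.998, 0.0]
contact_force: [-0.1, -1.1, -1.2]
width: 0.0246
```

{"fn": "send_rows", "kwargs": {
  "deltas": [
    {"dp": [-0.1, 0.013, 0], "rotation": [0, 0, 0]},
    {"dp": [-0.28, 0.036, 0], "rotation": [0, 0, 0]},
    {"dp": [-0.46, 0.06, 0], "rotation": [0, 0, 0]},
    {"dp": [-0.64, 0.083, 0], "rotation": [0, 0, 0]},
    {"dp": [-0.7, 0.09, 0], "rotation": [0, 0, 0]},
    {"dp": [-0.7, 0.09, 0], "rotation": [0, 0, 0]}
  ]
}}

```text
clock: 15.0
position: [0.5057, -0.0036, 0.0737]
ee_rot: [-0.001, 0.063, 0.998, 0.0]
contact_force: [0.5, 0.1, -1.6]
width: 0.0244
```

{"fn": "send_rows", "kwargs": {
  "deltas": [
    {"dp": [-0.03, -0.23, 0], "rotation": [0, 0, 0]},
    {"dp": [-0.06, -0.47, 0], "rotation": [0, 0, 0]},
    {"dp": [-0.09, -0.7, 0], "rotation": [0, 0, 0]}
  ]
}}

```text
clock: 15.25
position: [0.4992, -0.0894, 0.0742]
ee_rot: [0.002, 0.063, 0.998, -0.0]
contact_force: [1.2, -0.1, -2.5]
width: 0.0244
```

{"fn": "send_rows", "kwargs": {
  "deltas": [
    {"dp": [-0.03, -0.23, 0], "rotation": [0, 0, 0]},
    {"dp": [-0.06, -0.47, 0], "rotation": [0, 0, 0]},
    {"dp": [-0.091, -0.702, 0], "rotation": [0, 0, 0]},
    {"dp": [-0.091, -0.702, 0], "rotation": [0, 0, 0]},
    {"dp": [-0.091, -0.702, 0], "rotation": [0, 0, 0]}
  ]
}}

```text
clock: 15.67
position: [0.4878, -0.1746, 0.0739]
ee_rot: [0.001, 0.065, 0.998, -0.0]
contact_force: [0.6, 0.1, -0.6]
width: 0.0248
```

```bash
python3 - <<'E'
from fit2 import *
s=monitor.get_state(); print(s['clock'],s['position'],s['ee_rot'],s['contact_force'],s['moment'],s['width'])
q=s['ee_rot'];print(np.degrees(2*np.arctan2(q[2],q[1])))
p=eyes.get_image('side'); save(p,'side9'); w=pts(p)
im=cv2.imread('pics/side9.png')[150:300,200:360]; cv2.imwrite('pics/s9c.png',cv2.resize(im,None,fx=4,fy=4,interpolation=2))
m=(w[...,2]>.055)&(w[...,2]<.073)&(w[...,0]>.545)&(w[...,0]<.61)&(abs(w[...,1]+.18)<.03)
b=w[m]; rect(b,'blade'); print(b.min(0),b.max(0),np.polyfit(b[:,0],b[:,2],1))
E
```

```text
15.6667 [ 0.48775564 -0.17460389  0.07393398] [ 1.30864359e-03  6.49322042e-02  9.97888717e-01 -4.51483314e-04] [ 0.64351967  0.13126946 -0.57124948] [ 0.04475873  0.02823142 -0.02037063] 0.02475758730609562
172.554071848908
blade 228 c [ 577.9 -186.8] sz [28.1 66.9] ang 80.98 z 0.0685
[ 0.54501563 -0.2042449   0.06032338] [ 0.60978117 -0.17040201  0.07260935] [0.00660002 0.06438138]
```

View pics/s9c.png

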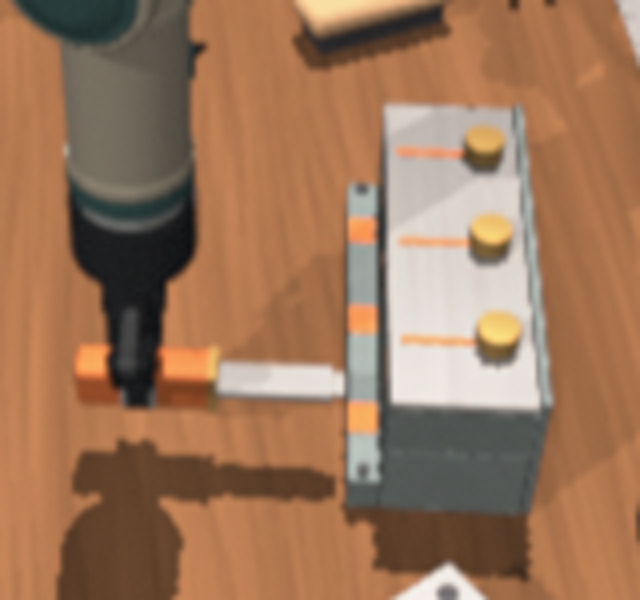

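{"fn": "send_rows", "kwargs": {
  "deltas": [
    {"dp": [0.03, 0.013, 0], "rotation": [0, 0, 0]},
    {"dp": [0.1, 0.004, 0], "rotation": [0, 0, 0]},
    {"dp": [0.17, -0.005, 0], "rotation": [0, 0, 0]},
    {"dp": [0.22, -0.011, 0], "rotation": [0, 0, 0]},
    {"dp": [0.26, -0.017, 0], "rotation": [0, 0, 0]},
    {"dp": [0.29, -0.021, 0], "rotation": [0, 0, 0]},
    {"dp": [0.29, -0.021, 0], "rotation": [0, 0, 0]}
  ]
}}

```text
clock: 16.3
position: [0.5219, -0.1747, 0.0737]
ee_rot: [0.0, 0.063, 0.998, -0.0]
contact_force: [-0.0, -0.7, -0.7]
width: 0.0245
```

{"fn": "send_rows", "kwargs": {
  "deltas": [
    {"dp": [0.02, -0.003, 0], "rotation": [0, 0, 0]},
    {"dp": [0.04, -0.005, 0], "rotation": [0, 0, 0]},
    {"dp": [0.06, -0.008, 0], "rotation": [0, 0, 0]},
    {"dp": [0.08, -0.01, 0], "rotation": [0, 0, 0]},
    {"dp": [0.1, -0.013, 0], "rotation": [0, 0, 0]}
  ]
}}

```text
clock: 16.72
position: [0.5328, -0.1764, 0.0737]
ee_rot: [0.0, 0.063, 0.998, 0.0]
contact_force: [0.3, -0.8, -1.0]
width: 0.0244
```

{"fn": "send_rows", "kwargs": {
  "deltas": [
    {"dp": [0.02, -0.003, 0], "rotation": [0, 0, 0]},
    {"dp": [0.04, -0.005, 0], "rotation": [0, 0, 0]},
    {"dp": [0.06, -0.008, 0], "rotation": [0, 0, 0]},
    {"dp": [0.08, -0.01, 0], "rotation": [0, 0, 0]}
  ]
}}

```text
clock: 17.05
position: [0.5425, -0.1775, 0.0737]
ee_rot: [0.0, 0.063, 0.998, 0.0]
contact_force: [0.1, 1.1, -0.8]
width: 0.0243
```

{"fn": "send_rows", "kwargs": {
  "deltas": [
    {"dp": [0.02, -0.003, 0], "rotation": [0, 0, 0]},
    {"dp": [0.04, -0.005, 0], "rotation": [0, 0, 0]},
    {"dp": [0.06, -0.008, 0], "rotation": [0, 0, 0]},
    {"dp": [0.08, -0.01, 0], "rotation": [0, 0, 0]}
  ]
}}

```text
clock: 17.38
position: [0.5513, -0.1785, 0.0734]
ee_rot: [-0.001, 0.063, 0.998, 0.0]
contact_force: [-0.9, 0.0, -3.1]
width: 0.0246
```

{"fn": "send_rows", "kwargs": {
  "deltas": [
    {"dp": [0.02, -0.003, 0], "rotation": [0, 0, 0]},
    {"dp": [0.04, -0.005, 0], "rotation": [0, 0, 0]},
    {"dp": [0.06, -0.008, 0], "rotation": [0, 0, 0]},
    {"dp": [0.08, -0.01, 0], "rotation": [0, 0, 0]}
  ]
}}

```text
clock: 17.72
position: [0.5576, -0.1789, 0.0724]
ee_rot: [-0.005, 0.063, 0.998, 0.001]
contact_force: [-12.1, -0.5, 0.2]
width: 0.0248
```

{"fn": "send_rows", "kwargs": {
  "deltas": [
    {"dp": [0.02, -0.003, -0.004], "rotation": [0, 0, 0]},
    {"dp": [0.04, -0.005, -0.004], "rotation": [0, 0, 0]},
    {"dp": [0.06, -0.008, -0.004], "rotation": [0, 0, 0]},
    {"dp": [0.08, -0.01, -0.004], "rotation": [0, 0, 0]}
  ],
  "grip_force": 110
}}

```text
clock: 18.05
position: [0.5641, -0.1794, 0.0723]
ee_rot: [-0.008, 0.063, 0.998, 0.001]
contact_force: [-17.3, 1.7, 7.0]
width: 0.0244
```

{"fn": "send_rows", "kwargs": {
  "deltas": [
    {"dp": [0.02, -0.003, 0], "rotation": [0, 0, 0]},
    {"dp": [0.04, -0.005, 0], "rotation": [0, 0, 0]},
    {"dp": [0.06, -0.008, 0], "rotation": [0, 0, 0]},
    {"dp": [0.08, -0.01, 0], "rotation": [0, 0, 0]}
  ]
}}

```text
clock: 18.38
position: [0.5753, -0.1808, 0.0725]
ee_rot: [-0.006, 0.063, 0.998, 0.001]
contact_force: [-12.3, 0.2, 2.1]
width: 0.0244
```

{"fn": "send_rows", "kwargs": {
  "deltas": [
    {"dp": [0.02, -0.003, 0], "rotation": [0, 0, 0]},
    {"dp": [0.04, -0.005, 0], "rotation": [0, 0, 0]},
    {"dp": [0.06, -0.008, 0], "rotation": [0, 0, 0]},
    {"dp": [0.08, -0.01, 0], "rotation": [0, 0, 0]},
    {"dp": [0.1, -0.013, 0], "rotation": [0, 0, 0]}
  ]
}}

```text
clock: 18.8
position: [0.5872, -0.1824, 0.0724]
ee_rot: [-0.006, 0.063, 0.998, 0.001]
contact_force: [-12.9, 1.8, 2.5]
width: 0.0243
```

```bash
python3 - <<'E'
from fit2 import *
s=monitor.get_state(); print(s['clock'],s['position'],s['ee_rot'],s['contact_force'],s['moment'],s['width'])
p=eyes.get_image('side'); save(p,'side10')
im=cv2.imread('pics/side10.png')[190:280,220:340]; cv2.imwrite('pics/s10c.png',cv2.resize(im,None,fx=6,fy=6,interpolation=2))
p=eyes.get_image('wrist'); save(p,'w10')
E
```

```text
18.8 [ 0.58722939 -0.18237551  0.07242233] [-0.00606366  0.06299145  0.99799485  0.00126074] [-12.87460924   1.77358687   2.48768198] [0.13388143 1.92073154 0.03953066] 0.024296982931783433
```

View pics/s10c.png

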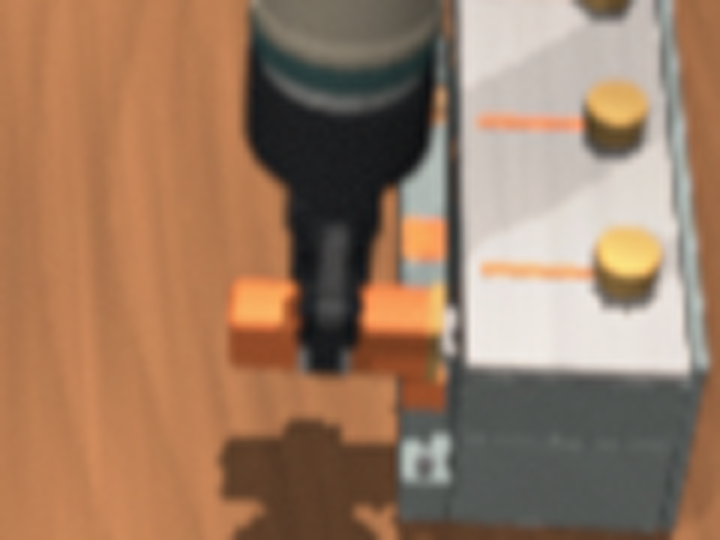

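View pics/w10.png

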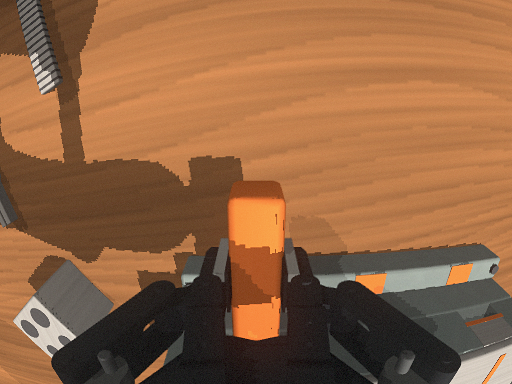

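{"fn": "send_rows", "kwargs": {
  "deltas": [
    {"dp": [0.02, -0.003, 0], "rotation": [0, 0, 0]},
    {"dp": [0.04, -0.005, 0], "rotation": [0, 0, 0]},
    {"dp": [0.05, -0.006, 0], "rotation": [0, 0, 0]}
  ]
}}

```text
clock: 19.15
position: [0.5933, -0.1832, 0.0724]
ee_rot: [-0.006, 0.063, 0.998, 0.001]
contact_force: [-14.0, 1.6, 4.2]
width: 0.0243
```

{"fn": "send_rows", "kwargs": {
  "deltas": [
    {"dp": [0.01, -0.001, 0], "rotation": [0, 0, 0]},
    {"dp": [0.02, -0.003, 0], "rotation": [0, 0, 0]},
    {"dp": [0.03, -0.004, 0], "rotation": [0, 0, 0]}
  ]
}}

```text
clock: 19.4
position: [0.5933, -0.1832, 0.0724]
ee_rot: [-0.01, 0.063, 0.998, 0.002]
contact_force: [-21.7, 1.5, 9.6]
width: 0.0242
```

{"fn": "send_rows", "kwargs": {
  "deltas": [
    {"dp": [-0.03, 0.004, 0], "rotation": [0, 0, 0]},
    {"dp": [-0.055, 0.007, 0], "rotation": [0, 0, 0]},
    {"dp": [-0.055, 0.007, 0], "rotation": [0, 0, 0]}
  ]
}}

```text
clock: 19.65
position: [0.5932, -0.1832, 0.0724]
ee_rot: [-0.003, 0.063, 0.998, 0.001]
contact_force: [-5.8, 1.7, -2.3]
width: 0.0239
```

{"fn": "send_rows", "kwargs": {
  "deltas": [
    {"dp": [-0.012, 0.001, 0], "rotation": [0, 0, 0]},
    {"dp": [-0.012, 0.001, 0], "rotation": [0, 0, 0]}
  ]
}}

```text
clock: 19.82
position: [0.5932, -0.1833, 0.0725]
ee_rot: [-0.001, 0.063, 0.998, 0.001]
contact_force: [-4.3, 2.0, -5.2]
width: 0.0241
```

{"fn": "send_rows", "kwargs": {
  "deltas": [
    {"dp": [0, 0, 0], "rotation": [0, 0, 0]},
    {"dp": [0, 0, 0], "rotation": [0, 0, 0]},
    {"dp": [0, 0, 0], "rotation": [0, 0, 0]},
    {"dp": [0, 0, 0], "rotation": [0, 0, 0]},
    {"dp": [0, 0, 0], "rotation": [0, 0, 0]}
  ],
  "fingers": -1
}}

```text
clock: 20.23
position: [0.5955, -0.1846, 0.0741]
ee_rot: [0.001, 0.063, 0.998, -0.0]
contact_force: [0.3, 0.1, 0.8]
width: 0.0825
```

{"fn": "send_rows", "kwargs": {
  "deltas": [
    {"dp": [0, 0, 0.15], "rotation": [0, 0, 0]},
    {"dp": [0, 0, 0.4], "rotation": [0, 0, 0]},
    {"dp": [0, 0, 0.7], "rotation": [0, 0, 0]},
    {"dp": [-0.2, 0, 1], "rotation": [0, 0, 0]},
    {"dp": [-0.5, 0, 1], "rotation": [0, 0, 0]},
    {"dp": [-0.8, 0, 1], "rotation": [0, 0, 0]},
    {"dp": [-1, 0, 1], "rotation": [0, 0, 0]},
    {"dp": [-1, 0, 1], "rotation": [0, 0, 0]}
  ]
}}

```text
clock: 20.9
position: [0.4694, -0.1832, 0.1938]
ee_rot: [-0.002, 0.064, 0.998, 0.0]
contact_force: [-0.8, -0.2, -0.9]
width: 0.0852
```

```bash
python3 - <<'E'
from fit2 import *
s=monitor.get_state(); print(s['clock'],s['position'],s['contact_force'],s['width'])
for n in ['side','top']:
    p=eyes.get_image(n); save(p,n+'11');np.savez('/tmp/%s11.npz'%n,**{k:p[k] for k in('color','depth','mtx','rvec','tvec')}); w=pts(p)
    m=(w[...,2]>.060)&(w[...,2]<.09)&(w[...,0]>.52)&(w[...,0]<.645)&(abs(w[...,1]+.19)<.03)
    b=w[m]
    if len(b)>20: print(cv2.boxPoints(rect(b,'handle')),np.polyfit(b[:,0],b[:,2],1))
im=cv2.imread('pics/side11.png')[190:280,220:340]; cv2.imwrite('pics/s11c.png',cv2.resize(im,None,fx=6,fy=6,interpolation=2))
E
```

```text
20.9 [ 0.4693881  -0.18316207  0.19381158] [-0.79569407 -0.16007794 -0.89749676] 0.08521311193762439
handle 440 c [ 597.6 -191.8] sz [42.5 90.5] ang 81.54 z 0.0776
[[ 549.66766 -206.19122]
 [ 639.2126  -219.50992]
 [ 645.4681  -177.45236]
 [ 555.92316 -164.13367]] [0.01993286 0.06321518]
handle 278 c [ 600.2 -184. ] sz [92.8 39.9] ang 4.96 z 0.0789
[[ 552.19696 -168.11467]
 [ 555.64594 -207.82762]
 [ 648.12616 -199.79591]
 [ 644.6772  -160.08296]] [0.02508362 0.0627143 ]
```

View pics/s11c.png

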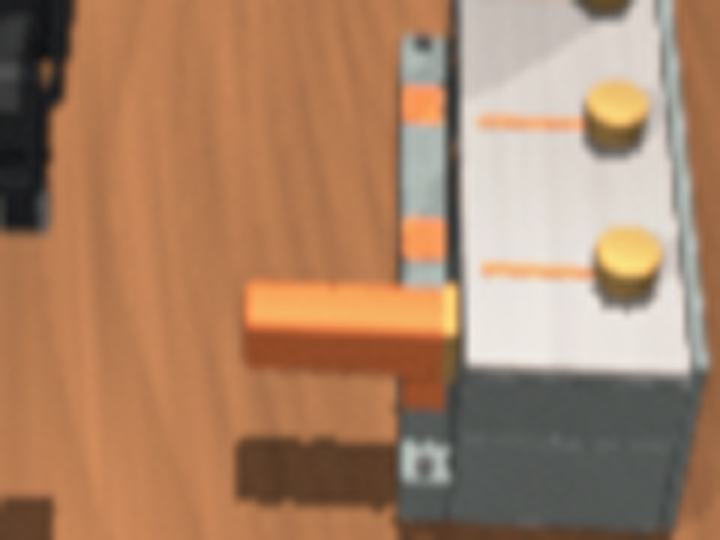

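View pics/side11.png

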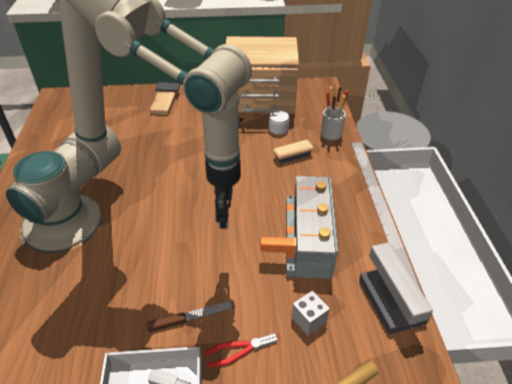

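```bash
python3 - <<'E'
from fit2 import *
a=pts(load('side0'));b=pts(load('side11'))
for n,s,z0,z1 in (('block',(.649,-.379,.061),.055,.066),('brush',(.692,.222,.035),.030,.042)):
    rect(cc(a,z0,z1,s),n+'0');rect(cc(b,z0,z1,s),n+'1')
print(manip.sign_off())
E
```

```text
block0 633 c [ 653.5 -365.6] sz [62.6 61.4] ang 32.62 z 0.06
block1 637 c [ 652.8 -365.5] sz [61.  61.1] ang 31.54 z 0.0599
brush0 394 c [698.3 239. ] sz [129.6  55.4] ang 17.76 z 0.037
brush1 387 c [698.5 241.6] sz [131.3  55.1] ang 18.66 z 0.0367
the job is handed in; nothing more can be done
None
```

The gauge is fully home in the right mouth, which is the one that drags. I let go of it, moved the arm clear and handed the job in at about 21 s.

- **Moving the gauge:** I drew it from the rack by the blade, laid it flat on the bench, released it, and took it again by the handle.
- **Middle mouth:** blocked. The blade stopped dead about 22 mm in, against a push of about 15 N.
- **Left mouth:** slack. I felt no force down to about 56 mm and did not push it further.
- **Right mouth:** sprung. The lead-in took about 17 N, then a steady drag of about 12–13 N all the way to the shoulder stop, where the push rose to 22 N.

**Last checks:**
- The side camera showed the brass shoulder against the clamp face. The handle was level, with its top at about 78–79 mm, which fits the blade lying on the mouth floor.
- The block and brush measured in the same place as at the start, within camera noise (up to 3 mm on the brush). I checked the file, pliers and tin only by eye, and they looked undisturbed.
- The side and top cameras disagreed by 2–3 mm on sideways position, so I aimed between them. The blade went in without sideways force.

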